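# Put the setting block away and hold the slide flush on the tilted stage

### The arm

A 6-joint arm with a two-finger parallel gripper is mounted at the origin on a cart in front of the work surface, level with it; the furniture and walls round the work are solid. World frame = base frame: x ahead of the robot, y to its left, z up, the work surface at z = 0. Lengths are in mm, angles in degrees, forces in N, time in s.
With the tool pointing down it reaches from about 275 to 750 mm from the base axis. Payload 10.2 kg.
Tool frame: the origin (TCP) lies at the very end of the fingers, on their centre line; the grasp point (between the pads) lies 19 mm behind it (robot.pinch_z is the distance from the TCP to the grasp point, in mm); z points along the fingers, y is the line along which they close (so a half turn about z gives the same grasp; the last joint's range is limited). The gripper opens to 85 mm and grips with 20 to 120 N. Pads are 22 mm wide; open, the fingers measure 114 mm over their backs; the gripper's body (76 mm by 85 mm) begins 54 mm behind the grasp point. The pads swing forward as they close: fully open they stand 13 mm farther back than shut.
Start: joints at [63.117, 17.928, 85.812, -0, 76.261, -12.8], TCP at [127.762, 509.223, 231.294] pointing down, gripper open.
Joint ranges: [-168.41, 168.41], [-55.51, 124.54], [10.69, 146.95], [-70.63, 250.63], [1, 178], [-165.06, 165.06]. Speed limits (degrees/s): [136.94, 136.94, 172.46, 180, 180, 180].

### API

Orientations are given as [roll, pitch, yaw] about the fixed x, y, z axes, in that order (R = Rz(yaw) Ry(pitch) Rx(roll)).
In Python, from station import monitor, optics, ticket, find_in, place_of, robot gives the robot as it stands.
- The arm moves only by the tool arm_command, never from a script. Its argument "plan" is a list of rows, each a list of 3 entries, a list of its own where there are three numbers: the opening in per cent of the stroke, from 0 (shut) to 100 (fully open), then the shift along the tool's x, y, z in cm, then the turn, a rotation vector about the tool's x, y, z in rad. A call has 1 to 8 rows; each row is the pose to reach, as a shift and turn from the pose commanded when the call began, along the tool's axes at that moment; what a row does not reach only later rows make up. A row lasts 1/10 s, in which the tool goes at most 50 mm and 8.59 degrees, less where a joint would pass 70% of its speed; a pose out of reach is approached as far as the arm can. A call with a gripper value outside its range is refused whole. The fingers move at their own pace and stop on an object; "squeeze" is the grip in N (left out, the last holds). Time passes only in rows, so rows that repeat a pose let the fingers close. It gives the time, the measured TCP pose, the force, the opening and the grip force at its end, in the units of the state.
- monitor.get_state(): the state, without advancing time (a new reading comes with each control period).
- optics.read_camera(name): name is "scene" or "top" or "wrist"; returns the picture (400x640x3 uint8, red, green, blue); there is no depth.
- optics.get_calibration(name): a dict with "fx", "fy", "cx", "cy" (pixels), "k1" (the pictures are not rectified: a ray, as slopes to the right and down, at radius r is drawn at 1 + k1 r^2 times it, then the intrinsics apply), "rvec" (rotation vector, rad) and "tvec" (3), from world to camera coordinates, as OpenCV has them; the wrist camera has in their place "tool_from_camera" (4x4, takes a point from camera to tool coordinates, whose origin is the TCP and whose axes are the flange's). Camera axes: x right, y down, z forward; pixel columns grow to the right and rows downward; lengths in mm; the calibration is good to about 2 mm. A picture is of the moment at which its call begins: read the wrist's pose just before it. get_calibration takes no time and is no camera call.
- ticket.hand_in(): hands the job in; it is judged then, once.
Trained networks look in the newest picture that a camera, given by its name, has taken for a name from the list of things; names that differ only in an ending like _2 or _b are one class to them, and where a whole thing is asked for, a point or a joint stands for the part that bears it (a point fixed in the world has none). Each returns a list of dicts, best first, with "conf" (0 to 1); they miss things now and then, are a little off and sometimes report something else, mostly with a low value. They report only what shows in the picture. A call takes as long as a camera call. They do not tell look-alikes from the thing itself.
- find_in(camera, name): "at" ([x, y, z] in mm, in world coordinates, good to about 4 mm: the middle of the surface that is visible of it).
- place_of(camera, name): "at" ([x, y, z] in mm, in world coordinates, good to about 4 mm: a listed point, or the origin of a listed thing).
The state is a dict: "clock": time; "joint_pos": joint angles; "joint_velocities": joint speeds; "tau": joint torques, N m; "tool_pos": TCP position; "tool_rot": TCP orientation; "wrist_force": force on the tool from outside, world axes, zero at the start; "torque": the same for the moment, N m; "gripper_width": finger opening in mm; "gripper_force": force on a finger pad.
Only numpy, scipy, OpenCV 4.12 (cv2) and the standard library are available. Lean on these libraries where they do the work, as an engineer would, in place of code of your own. Each camera call takes 0.05 s, during which the arm holds its last target. There are 200 camera calls.

### The job

The tilted stage has just been set with the steel setting block: put the block back upright in its own holder, the one with the square socket, pushed fully home, and let go of it. Then pick up the sample slide carrier by its finger grip and hold its underside flush against the sloped, sprung plate of the stage, centred on it, with the long sides of both in line, pressing gently so that the plate gives by a few millimetres. Finish while still holding the carrier pressed there, do not let go of it, and leave the other things on the table alone.

Things in the scene. Friction and masses are not known exactly. Their poses are not given: they have to be found in the camera images.
- block_center (a point): centre of the setting block: a plain square steel bar, 30 x 30 x 70 mm, about 0.2 kg, standing upright on the table; the point is on its axis, 35 mm above its underside; z runs up the bar, x and y are square to its sides
- square_holder_hole0 (a point): centre of the mouth of the square socket of the square holder, a fixed grey plastic block 80 x 80 x 28 mm whose top is 28 mm above the table; socket 33 x 33 mm, 20 mm deep, with a chamfered mouth; x and y are square to the socket's sides, z up. With the block seated its centre is 15 mm above this point
- round_holder_hole0 (a point): centre of the mouth of the round socket of the round holder, an otherwise equal fixed block with a 36 mm round socket that stays empty; the block does not go in. Which holder stands to the left varies
- carrier_grip (a point): the point at which to take the sample slide carrier: a flat grey plastic plate 84 (x) x 44 (y) x 6 mm, about 0.09 kg, with an upright finger grip in its middle, 40 mm long (x), 12 mm thick (y), reaching up to 45 mm above the plate's underside; it starts lying flat on the table. The point lies in the middle of the grip, 30 mm above the underside; z runs from the underside up through the grip
- carrier_under (a point): centre of the carrier's underside, the face that goes flush on the stage; axes as the carrier's
- stage_face (a point): centre of the outer face of the stage's sprung aluminium plate, 92 mm (x) by 74 mm (y), about 0.1 m above the table; z is the outward normal of the face, leaning 0.14 to 0.34 rad from vertical towards the stage's low side, which faces roughly to the robot (the tilt differs from run to run and is locked); x runs up the slope along the plate's long side, y level across it. The point sinks with the plate
- stage_plate (a joint): how far the sprung plate is pressed in along its own normal, 0 (out) to 0.012 m; the spring pushes back with about 3 N at 0 and 1 N more for each mm
- stage: the fixed stage with all it carries: grey foot 120 x 120 x 10 mm with two cheeks, 100 mm over their outsides and 87 mm high, that hold the tilted head between them; origin at the centre of the foot on the table; its low side looks to its -x
- petri_2: a closed petri dish, 62 mm across, 16 mm high, a bystander; origin under its centre
- tally: a hand tally counter, 72 x 50 x 19 mm, a bystander; origin under its centre
- lens_tissue: a booklet of lens tissue, 58 x 85 x 12 mm, a bystander; origin under its centre
Things that resemble listed ones, but are neither listed nor needed, are in the scene too. Leave any orange or turquoise look-alike of the part that bears carrier_grip alone. Leave any blue or green look-alike of the part that bears block_center alone.

How it is judged (in metres and radians):
On the way, in this order (a step that is already met when the one before it is completed fails the run):
1. the block stands fully home in the square socket, let go (horizontal distance between block_center and square_holder_hole0 below 0.005 m and z of block_center in the frame of square_holder_hole0 below 0.018 m and angle between block_center's own z axis and vertical below 0.1 rad and contact force between the fingers and block below 0.1 N), for 0.2 s.
2. the carrier is lifted in the fingers (height (world z) of carrier_under above 0.04 m and contact force between the fingers and carrier above 1 N), for 0.1 s.
At the end, for the whole second after the job is handed in: Block home in the square socket (5 mm, within 3 mm of full depth, upright), let go. Carrier still gripped and still, flush on the sprung plate (0.04 rad, within 3 mm), long sides in line (0.12 rad), centred within 10 mm, pressing over 2 N with the plate in by 1.5 to 10.5 mm (all of step 1 and angle between the z axis of carrier_under and the z axis of stage_face, either way round below 0.04 rad and angle between the x axis of carrier_under and the x axis of stage_face, either way round below 0.12 rad and z of carrier_under in the frame of stage_face between -0.003 and 0.003 m and x of carrier_under in the frame of stage_face between -0.01 and 0.01 m and y of carrier_under in the frame of stage_face between -0.01 and 0.01 m and value of joint stage_plate between 0.0015 and 0.0105 m and contact force between carrier and stage above 2 N and contact force between the fingers and carrier above 2 N and linear speed of carrier below 0.02 m/s); the arm keeps its last pose, push and grip.
It fails at once if the carrier is rammed against the stage (contact force between carrier and stage above 40 N).
It fails at once if the petri dish, tally counter or lens tissue is moved by over 30 mm (distance of any of petri_2, tally, lens_tissue from where it was at the start of the episode above 0.03 m).
It also fails if it takes over 51 s, if anything falls off the work surface, if the arm or the gripper's body presses on something with over 40 N, if the wrist force passes 120 N, or if a joint passes its speed limit or range.

## Working session

There is one attempt and no reset: what is moved stays moved. The work goes in short steps, Python scripts to look and compute and a tool call to move; the robot and the scene stay as the last step left them, time stands still between calls to the robot, and variables do not carry over. Pictures are saved under pics/ and viewed, at most 10 in all, crops included, and the job is handed in when it is done.

Besides the shell and the picture viewer there is one more tool, called after "Call:" in YAML: its name, and indented under it one key for each argument. arm_command: Moves the arm, as the interface text tells. Its arguments: {"type":"object","properties":{"plan":{"type":"array"},"squeeze":{"type":"number"}},"required":["plan"]}

```bash
mkdir -p pics; ls
cat > h.py <<'E'
import numpy as np, cv2
from scipy.spatial.transform import Rotation as R
from station import monitor, optics, ticket, find_in, place_of, robot
def snap(cam,name=None):
    s=monitor.get_state(); im=optics.read_camera(cam)
    if name: cv2.imwrite('pics/'+name+'.png',im[:,:,::-1])
    return s,im
E
python3 - <<'E'
from h import *
s,a=snap('scene'); _,b=snap('top')
cv2.imwrite('pics/scene0.png',a[:,:,::-1]); cv2.imwrite('pics/top0.png',b[:,:,::-1])
print(s)
for c in ('scene','top'):
    print(c,{k:np.round(v,3).tolist() for k,v in optics.get_calibration(c).items()})
    for n in ['block_center','square_holder_hole0','round_holder_hole0','carrier_grip','stage_face','stage','petri_2','tally','lens_tissue']:
        print(n,[(np.round(d['at'],0).tolist(),round(d['conf'],2)) for d in place_of(c,n)])
E
```

```text
pics
{'clock': 0.0, 'joint_pos': array([ 6.31154015e+01,  1.79587794e+01,  8.58543667e+01,  9.76483171e-04,
        7.62623418e+01, -1.28008731e+01]), 'joint_velocities': array([ 0.02044289,  0.1069005 ,  0.02406322, -0.07681496,  0.08099567,
       -0.06259362]), 'tau': array([ 6.80563498e-04, -4.12271547e+01, -2.59744996e+01, -1.47225755e-04,
        4.14958471e-03, -1.94673657e-05]), 'tool_pos': array([127.64673146, 508.9724573 , 230.73867486]), 'tool_rot': array([-1.79926598e+02, -1.76500275e-02,  1.65916031e+02]), 'wrist_force': array([0.16619212, 0.14842112, 0.00802919]), 'torque': array([ 2.41006436e-02, -3.70019598e-02,  5.24540312e-05]), 'gripper_force': 0.0, 'gripper_width': 85.49417359890919}
scene {'fx': 508.526, 'fy': 508.526, 'cx': 334.201, 'cy': 199.998, 'k1': -0.038, 'rvec': [2.275, -0.799, 0.33], 'tvec': [-371.233, 322.823, 1215.544]}
block_center [([464.0, 91.0, 36.0], 0.63), ([472.0, -4.0, 36.0], 0.57), ([536.0, 37.0, 37.0], 0.56)]
square_holder_hole0 [([543.0, 233.0, 25.0], 0.84), ([604.0, -96.0, -1.0], 0.69)]
round_holder_hole0 [([508.0, 362.0, 28.0], 0.82)]
carr
[... 282 characters left out ...]
420.412, 'fy': 420.412, 'cx': 324.058, 'cy': 200.127, 'k1': -0.036, 'rvec': [2.145, -2.11, 0.163], 'tvec': [34.787, 504.131, 1241.041]}
block_center [([467.0, 95.0, 34.0], 0.69), ([531.0, 36.0, 33.0], 0.66), ([469.0, 1.0, 34.0], 0.46), ([605.0, -88.0, 0.0], 0.33)]
square_holder_hole0 [([539.0, 234.0, 28.0], 0.8)]
round_holder_hole0 [([502.0, 360.0, 25.0], 0.74)]
carrier_grip [([428.0, -209.0, 34.0], 0.84), ([399.0, -85.0, 30.0], 0.81), ([384.0, -322.0, 31.0], 0.62)]
stage_face [([600.0, -90.0, 102.0], 0.92)]
stage [([607.0, -85.0, -2.0], 0.98)]
petri_2 [([608.0, 124.0, -2.0], 0.8)]
tally [([573.0, -316.0, -0.0], 0.49)]
lens_tissue [([378.0, 244.0, -0.0], 0.57), ([424.0, -211.0, 32.0], 0.57)]
```

View pics/scene0.png

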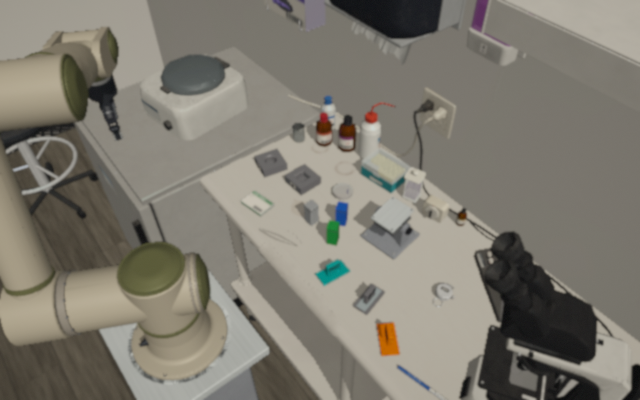

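View pics/top0.png

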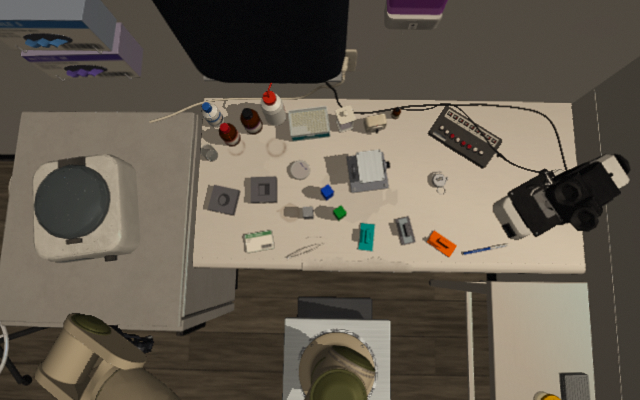

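The scene view shows the grey block at (312,212) between the blue and green look-alikes, and the grey carrier at (369,297). The stage is at (390,225), and the square holder at (303,179) is to the right of the round one at (270,160). The top view agrees: grey block (307,212), square holder (263,190), carrier (404,230).

```bash
cat >> h.py <<'E'
def pose(s=None):
    s=s or monitor.get_state()
    return np.array(s['tool_pos']), R.from_euler('xyz',s['tool_rot'],degrees=True)
def to(p,rot,base=None):
    p0,r0=base or pose()
    print('shift cm',np.round(r0.inv().apply(np.array(p)-p0)/10,3).tolist(),'turn',np.round((r0.inv()*rot).as_rotvec(),4).tolist(),'deg',round(np.degrees((r0.inv()*rot).magnitude()),1))
def down(yaw): return R.from_euler('xyz',[180,0,yaw],degrees=True)
E
python3 - <<'E'
from h import *
c=optics.get_calibration('wrist'); print({k:np.round(v,3).tolist() for k,v in c.items()})
to([500,150,300],down(165.916)); to([500,150,300],down(90))
E
```

```text
{'fx': 334.132, 'fy': 334.132, 'cx': 316.495, 'cy': 200.642, 'k1': -0.005, 'tool_from_camera': [[-0.001, -0.945, -0.328, 84.179], [1.0, -0.001, 0.001, -1.275], [-0.001, -0.328, 0.945, -142.67], [0.0, 0.0, 0.0, 1.0]]}
shift cm [-44.845, -25.788, -6.87] turn [0.0, 0.0, 0.0001] deg 0.0
shift cm [-44.845, -25.788, -6.87] turn [0.0, -0.0, 1.325] deg 75.9
```

Call:
arm_command:
  plan:
    - [100,[-44.8,-25.8,-6.9],[0,0,1.325]]
    - [100,[-44.8,-25.8,-6.9],[0,0,1.325]]
    - [100,[-44.8,-25.8,-6.9],[0,0,1.325]]
    - [100,[-44.8,-25.8,-6.9],[0,0,1.325]]
    - [100,[-44.8,-25.8,-6.9],[0,0,1.325]]
    - [100,[-44.8,-25.8,-6.9],[0,0,1.325]]
    - [100,[-44.8,-25.8,-6.9],[0,0,1.325]]
    - [100,[-44.8,-25.8,-6.9],[0,0,1.325]]

```text
clock: 1.8
tool_pos: [414.0, 232.0, 284.7]
tool_rot: [180.0, -0.0, 96.8]
wrist_force: [0.8, 0.8, -0.5]
gripper_width: 84.9
gripper_force: 0.0
```

Run:
```python
from h import *
print(*pose()); print(pose()[1].as_euler('xyz',degrees=True)); to([500,150,300],down(90))
```

```text
[414.02327637 231.98477538 284.71191304] Rotation.from_matrix(array([[-1.18394650e-01,  9.92966469e-01,  5.45973120e-04],
                            [ 9.92966605e-01,  1.18394539e-01,  2.31387587e-04],
                            [ 1.65119879e-04,  5.69528128e-04, -9.99999824e-01]]))
[ 1.79967368e+02 -9.46067222e-03  9.67994624e+01]
shift cm [-9.158, 7.567, -1.526] turn [0.0006, -0.0002, 0.1187] deg 6.8
```

Call:
arm_command:
  plan:
    - [100,[-9.2,7.6,-1.5],[0,0,0.119]]
    - [100,[-9.2,7.6,-1.5],[0,0,0.119]]
    - [100,[-9.2,7.6,-1.5],[0,0,0.119]]
    - [100,[-9.2,7.6,-1.5],[0,0,0.119]]
    - [100,[-9.2,7.6,-1.5],[0,0,0.119]]

```text
clock: 2.3
tool_pos: [499.5, 152.1, 299.0]
tool_rot: [-180.0, -0.0, 90.3]
wrist_force: [0.4, 0.0, 0.6]
gripper_width: 85.2
gripper_force: 0.0
```

Run:
```python
from h import *
s,im=snap('wrist','w1'); print(s['tool_pos'],s['tool_rot'])
for n in ['block_center','square_holder_hole0','round_holder_hole0','stage_face']:
    print(n,[(np.round(d['at'],1).tolist(),round(d['conf'],2)) for d in place_of('wrist',n)])
```

```text
[499.46381974 152.06059154 298.97943773] [-1.79963732e+02 -1.20549465e-02  9.03214336e+01]
block_center [([463.2, 93.1, 36.7], 0.79), ([468.2, -1.4, 36.0], 0.69), ([531.2, 34.7, 34.7], 0.64)]
square_holder_hole0 [([542.3, 236.0, 30.1], 0.96)]
round_holder_hole0 []
stage_face [([601.8, -93.9, 99.0], 0.72)]
```

View pics/w1.png

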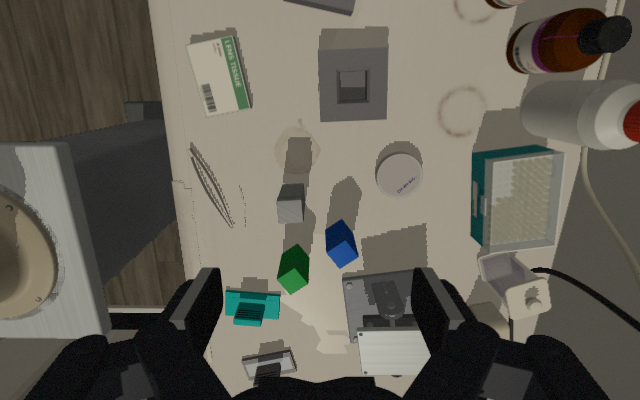

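The wrist picture shows the grey block at (290,204), green at (293,268) and blue at (341,243). The square socket mouth is at (352,86) and the petri dish at (399,175).

Run:
```python
import cv2, numpy as np
im=cv2.imread('pics/w1.png')
a=cv2.resize(im[175:233,265:315],None,fx=8,fy=8,interpolation=cv2.INTER_CUBIC)
b=cv2.resize(im[20:125,310:395],None,fx=4.4,fy=4.4,interpolation=cv2.INTER_CUBIC)
H=470; o=np.zeros((H,a.shape[1]+b.shape[1],3),np.uint8); o[:min(H,a.shape[0]),:a.shape[1]]=a[:H]; o[:b.shape[0],a.shape[1]:]=b[:H]
cv2.imwrite('pics/c1.png',o); print(o.shape)
```

```text
(470, 774, 3)
```

View pics/c1.png

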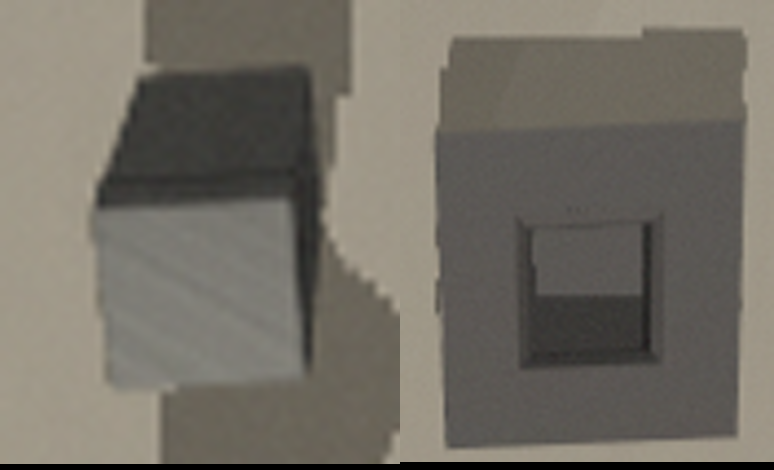

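```bash
cat >> h.py <<'E'
def ray(cam,px,s=None):
    """px Nx2 -> origin, dirs (world)"""
    c=optics.get_calibration(cam); K=np.array([[c['fx'],0,c['cx']],[0,c['fy'],c['cy']],[0,0,1.]])
    u=cv2.undistortPoints(np.array(px,float).reshape(-1,1,2),K,np.array([c['k1'],0,0,0,0.])).reshape(-1,2)
    d=np.c_[u,np.ones(len(u))]
    if cam=='wrist':
        p,r=pose(s); T=np.array(c['tool_from_camera']); return p+r.apply(T[:3,3]), r.apply(d@T[:3,:3].T)
    Rm=cv2.Rodrigues(np.array(c['rvec'],float))[0]; return -Rm.T@np.array(c['tvec']), d@Rm
def onz(cam,px,z,s=None):
    o,d=ray(cam,px,s); return o+d*((z-o[2])/d[:,2])[:,None]
E
python3 - <<'E'
from h import *
def rep(n,px,z):
    q=onz('wrist',px,z)[:,:2]; e=np.roll(q,-1,0)-q
    a=np.degrees(np.arctan2(e[:,1],e[:,0]))
    print(n,'ctr',q.mean(0).round(1),'sides',np.linalg.norm(e,axis=1).round(1),'ang',((a+45)%90-45).round(1))
o=lambda p,f,x,y:(np.array(p)+.5)/f-.5+[x,y]
rep('block',o([(95,210),(292,198),(308,375),(108,390)],8,265,175),70)
H=lambda p:o(np.array(p)-[400,0],4.4,310,20)
rep('holder',H([(436,130),(745,120),(738,436),(446,447)]),28)
rep('sock',H([(518,218),(662,214),(660,360),(520,368)]),28)
print(monitor.get_state()['tool_pos'])
E
```

```text
block ctr [467.7  93.5] sides [29.1 28.2 30.3 28.8] ang [4.1 4.4 5.  2. ]
holder ctr [541.6 236.2] sides [79.6 79.5 80.3 80. ] ang [2.1 3.  2.5 2.4]
sock ctr [541.3 235.5] sides [37.8 36.8 37.9 37.9] ang [1.9 2.5 3.5 2.3]
[499.18320555 152.70111417 299.39274795]
```

Run:
```python
from h import *
to([467.3,93.5,110],down(94))
```

```text
shift cm [-5.898, -3.236, 18.938] turn [0.0002, -0.0001, -0.0624] deg 3.6
```

Call:
arm_command:
  plan:
    - [100,[-5.9,-3.24,18.9],[0,0,-0.062]]
    - [100,[-5.9,-3.24,18.9],[0,0,-0.062]]
    - [100,[-5.9,-3.24,18.9],[0,0,-0.062]]
    - [100,[-5.9,-3.24,18.9],[0,0,-0.062]]
    - [100,[-5.9,-3.24,18.9],[0,0,-0.062]]
    - [100,[-5.9,-3.24,18.9],[0,0,-0.062]]
    - [100,[-5.9,-3.24,18.9],[0,0,-0.062]]
    - [100,[-5.9,-3.24,18.9],[0,0,-0.062]]

```text
clock: 3.35
tool_pos: [469.0, 93.3, 112.2]
tool_rot: [179.8, 0.0, 93.9]
wrist_force: [-1.0, 0.2, 0.6]
gripper_width: 85.2
gripper_force: 0.0
```

Run:
```python
from h import *
s,im=snap('wrist','w2'); print(s['tool_pos'],s['tool_rot'])
print([(np.round(d['at'],1).tolist(),round(d['conf'],2)) for d in place_of('wrist','block_center')])
to([467.3,93.5,30],down(94))
cv2.imwrite('pics/c2.png',cv2.resize(im[150:400,170:470],None,fx=2.4,fy=2.4,interpolation=cv2.INTER_CUBIC)[:,:,::-1])
```

```text
[469.03430022  93.25069819 112.20244455] [1.79773013e+02 2.26200618e-02 9.39457827e+01]
[([461.7, 95.9, 35.5], 0.91), ([528.0, 34.6, 35.1], 0.86), ([468.1, -1.6, 32.9], 0.66)]
shift cm [0.05, -0.137, 8.147] turn [0.0025, 0.0002, -0.0012] deg 0.2
```

View pics/c2.png

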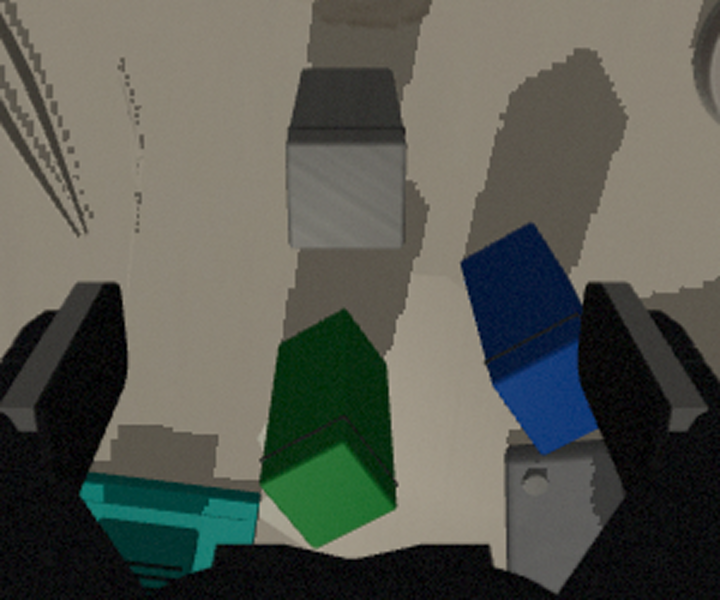

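The crop shows the block's top face with corners (288,142), (405,142), (404,247), (290,247). It is square to the gripper and nearly midway between the fingers.

Run:
```python
from h import *
q=onz('wrist',(np.array([(288,142),(405,142),(404,247),(290,247)])+.5)/2.4-.5+[170,150],70)
e=np.roll(q,-1,0)-q
print(q.mean(0),np.linalg.norm(e,axis=1),np.degrees(np.arctan2(e[:,1],e[:,0])))
to([q[:,0].mean(),q[:,1].mean(),29],down(94)); print(pose()[0])
```

```text
[467.31449832  93.09394385  70.        ] [28.67878648 28.80762931 29.28867497 28.79624821] [   3.84085451  -85.38646149 -176.17795024   93.40032658]
shift cm [0.01, -0.138, 8.247] turn [0.0025, 0.0002, -0.0012] deg 0.2
[468.48845168  93.09672591 111.47242567]
```

Call:
arm_command:
  plan:
    - [100,[0,-0.14,4],[0,0,0]]
    - [100,[0,-0.14,7],[0,0,0]]
    - [100,[0,-0.14,8.2],[0,0,0]]
    - [100,[0,-0.14,8.2],[0,0,0]]
    - [20,[0,-0.14,8.2],[0,0,0]]
    - [20,[0,-0.14,8.2],[0,0,0]]
    - [20,[0,-0.14,8.2],[0,0,0]]
    - [0,[0,-0.14,8.2],[0,0,0]]
  squeeze: 50

```text
clock: 4.25
tool_pos: [466.8, 92.6, 29.0]
tool_rot: [179.9, 0.0, 93.9]
wrist_force: [-1.3, -0.4, 9.3]
gripper_width: 29.3
gripper_force: 51.9
```

Call:
arm_command:
  plan:
    - [0,[0,0,0],[0,0,0]]
    - [0,[0,0,0],[0,0,0]]
    - [0,[0,0,0],[0,0,0]]
    - [0,[0,0,0],[0,0,0]]

```text
clock: 4.65
tool_pos: [466.8, 92.6, 29.0]
tool_rot: [179.9, 0.0, 93.9]
wrist_force: [-0.9, -0.3, 6.7]
gripper_width: 29.3
gripper_force: 51.3
```

Run:
```python
from h import *
print(pose()[0]); s=monitor.get_state(); print(s['gripper_width'],s['gripper_force'])
to([541.4,235.9,120],down(92.5))
```

```text
[466.83917013  92.58735251  28.99584281]
29.34125425509346 51.29664659500122
shift cm [13.79, 8.426, -9.091] turn [0.0014, 0.0002, 0.0244] deg 1.4
```

Call:
arm_command:
  plan:
    - [0,[0,0,-4],[0,0,0]]
    - [0,[0,0,-9.1],[0,0,0.0]]
    - [0,[13.8,8.43,-9.1],[0,0,0.0244]]
    - [0,[13.8,8.43,-9.1],[0,0,0.0244]]
    - [0,[13.8,8.43,-9.1],[0,0,0.0244]]
    - [0,[13.8,8.43,-9.1],[0,0,0.0244]]
    - [0,[13.8,8.43,-9.1],[0,0,0.0244]]
    - [0,[13.8,8.43,-9.1],[0,0,0.0244]]

```text
clock: 5.45
tool_pos: [540.5, 235.5, 118.7]
tool_rot: [-179.9, 0.0, 92.5]
wrist_force: [-0.3, 0.1, -3.2]
gripper_width: 29.8
gripper_force: 50.9
```

Run:
```python
from h import *
s,im=snap('wrist','w3'); print(s['tool_pos'],s['tool_rot'],s['gripper_width'])
print([(np.round(d['at'],1).tolist(),round(d['conf'],2)) for d in place_of('wrist','square_holder_hole0')])
cv2.imwrite('pics/c3.png',cv2.resize(im[110:360,170:470],None,fx=2.4,fy=2.4,interpolation=cv2.INTER_CUBIC)[:,:,::-1])
```

```text
[540.46198481 235.49720825 118.71327629] [-1.79919985e+02  2.75859425e-02  9.25005380e+01] 29.750594594495244
[]
```

View pics/c3.png

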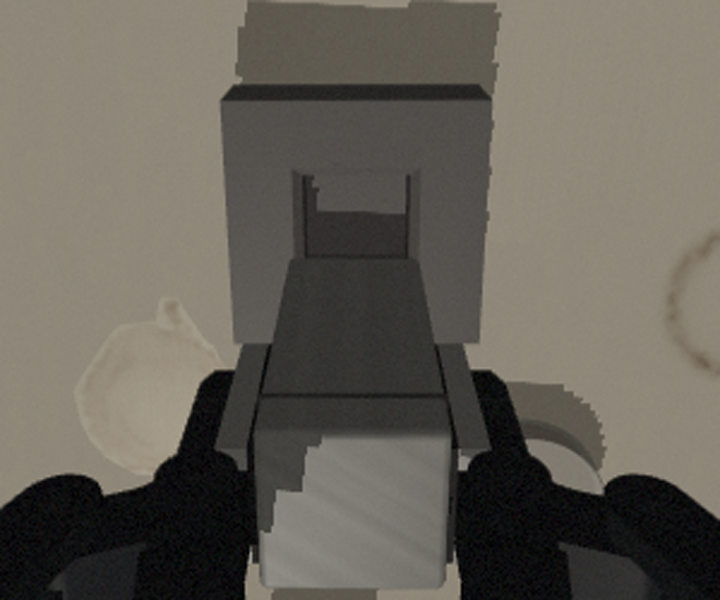

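Run:
```python
from h import *
o=lambda p:(np.array(p,float)+.5)/2.4-.5+[170,110]
s=monitor.get_state(); print(s['tool_pos'],s['tool_rot'])
h=onz('wrist',o([(220,99),(491,99),(479,343),(233,343)]),28,s); e=np.roll(h,-1,0)-h
print('holder',h.mean(0),np.linalg.norm(e,axis=1),np.degrees(np.arctan2(e[:,1],e[:,0])))
b=onz('wrist',o([(289,259),(419,259)]),s['tool_pos'][2]-29,s); print('block bottom edge',b,'len',np.linalg.norm(b[1]-b[0]))
t=onz('wrist',o([(258,396),(448,396)]),s['tool_pos'][2]+41,s); print('block top edge',t)
p,r=pose(s); bc=b.mean(0)-15*r.apply([1,0,0]); tc=t.mean(0)-15*r.apply([1,0,0]); print('bc',bc,'tc',tc)
print('off holder-bc in tool cm',r.inv().apply(h.mean(0)-bc)/10, r.inv().apply(h.mean(0)-tc)/10, r.inv().apply(h.mean(0)-p)/10)
```

```text
[540.68432995 234.99743465 119.19236835] [-1.79964357e+02  1.61701953e-02  9.24344691e+01]
holder [541.84521818 234.38245799  28.        ] [79.55977991 80.13635905 80.27934762 80.16137648] [   2.39965984  -87.16274892 -177.58086852   92.32279862]
block bottom edge [[525.64470438 248.35887364  90.19236835]
 [555.60089795 249.62072416  90.19236835]] len 29.982758376458108
block top edge [[526.31675468 255.26861104 160.19236835]
 [553.91667626 256.43721061 160.19236835]]
bc [541.25995191 234.00333764  90.19660169] tc [540.75386622 240.86644957 160.19660169]
off holder-bc in tool cm [0.03714713 0.06395339 6.21961135] [-0.64871874  0.08971882 13.21979052] [-0.06379957  0.11904485  9.11918291]
```

Call:
arm_command:
  plan:
    - [0,[0.03,0.08,3],[0,0,0]]
    - [0,[0.03,0.08,5.5],[0,0,0]]
    - [0,[0.03,0.08,6.0],[0,0,0]]
    - [0,[0.03,0.08,6.4],[0,0,0]]
    - [0,[0.03,0.08,6.8],[0,0,0]]
    - [0,[0.03,0.08,7.1],[0,0,0]]
    - [0,[0.03,0.08,7.4],[0,0,0]]
    - [0,[0.03,0.08,7.4],[0,0,0]]

```text
clock: 6.35
tool_pos: [541.8, 236.3, 45.2]
tool_rot: [-180.0, 0.0, 92.5]
wrist_force: [-0.3, 0.6, -2.4]
gripper_width: 29.5
gripper_force: 50.8
```

Call:
arm_command:
  plan:
    - [0,[0,0,0.3],[0,0,0]]
    - [0,[0,0,0.6],[0,0,0]]
    - [0,[0,0,0.8],[0,0,0]]
    - [0,[0,0,0.9],[0,0,0]]
    - [0,[0,0,0.9],[0,0,0]]

```text
clock: 6.85
tool_pos: [541.8, 236.4, 37.0]
tool_rot: [-180.0, 0.0, 92.5]
wrist_force: [-2.8, -0.7, 6.5]
gripper_width: 29.2
gripper_force: 51.8
```

Call:
arm_command:
  plan:
    - [0,[0,0,0.1],[0,0,0]]
    - [0,[0,0,0.1],[0,0,0]]
    - [100,[0,0,0.0],[0,0,0]]
    - [100,[0,0,0.0],[0,0,0]]
    - [100,[0,0,0.0],[0,0,0]]
    - [100,[0,0,0.0],[0,0,0]]
    - [100,[0,0,-5],[0,0,0]]
    - [100,[0,0,-10],[0,0,0]]

```text
clock: 7.65
tool_pos: [541.1, 236.1, 136.4]
tool_rot: [-179.8, 0.0, 92.5]
wrist_force: [1.3, 0.1, -0.3]
gripper_width: 85.5
gripper_force: 0.0
```

Run:
```python
from h import *
s,im=snap('wrist','w4'); print(s['tool_pos'],s['gripper_width'])
print([(np.round(d['at'],1).tolist(),round(d['conf'],2)) for d in place_of('wrist','block_center')])
to([450,-150,300],down(90))
```

```text
[541.05813304 236.1492887  136.38664332] 85.49025946792011
[([539.0, 237.1, 47.8], 0.83)]
shift cm [-38.223, -10.971, -15.916] turn [0.0118, -0.0023, 0.0437] deg 2.6
```

View pics/w4.png

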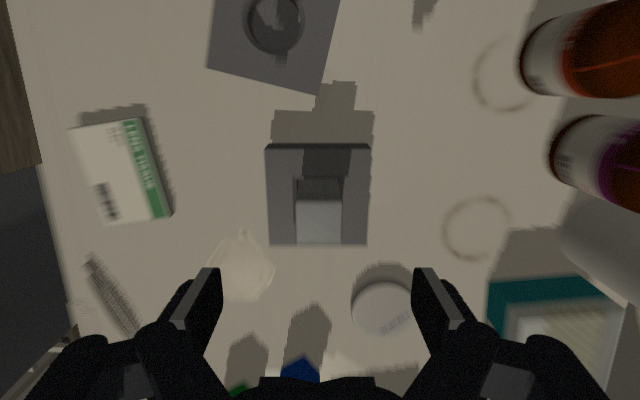

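The picture shows the block seated upright in the square socket, its top at (319,220), with the gripper clear.

Run:
```python
from h import *
to([560,-150,320],down(180))
```

```text
shift cm [-38.7, 0.041, -17.786] turn [0.011, 0.0074, -1.527] deg 87.5
```

Call:
arm_command:
  plan:
    - [100,[0,0,-5],[0,0,0]]
    - [100,[0,0,-10],[0,0,-0.1]]
    - [100,[-38.7,0,-18],[0,0,-1.527]]
    - [100,[-38.7,0,-18],[0,0,-1.527]]
    - [100,[-38.7,0,-18],[0,0,-1.527]]
    - [100,[-38.7,0,-18],[0,0,-1.527]]
    - [100,[-38.7,0,-18],[0,0,-1.527]]
    - [100,[-38.7,0,-18],[0,0,-1.527]]

```text
clock: 8.55
tool_pos: [554.0, -36.9, 292.4]
tool_rot: [-180.0, -0.0, 146.2]
wrist_force: [0.3, 0.7, 0.4]
gripper_width: 85.4
gripper_force: 0.0
```

Run:
```python
from h import *
print(monitor.get_state()['joint_pos']); to([560,-150,320],down(180))
```

```text
[-1.59001688e+01  1.98653545e+01  7.41053174e+01  3.86942505e-03
  8.60462097e+01 -7.21250209e+01]
shift cm [-6.787, -9.071, -2.767] turn [0.0001, -0.0003, -0.5895] deg 33.8
```

Call:
arm_command:
  plan:
    - [100,[-6.8,-9.1,-2.8],[0,0,-0.59]]
    - [100,[-6.8,-9.1,-2.8],[0,0,-0.59]]
    - [100,[-6.8,-9.1,-2.8],[0,0,-0.59]]
    - [100,[-6.8,-9.1,-2.8],[0,0,-0.59]]
    - [100,[-6.8,-9.1,-2.8],[0,0,-0.59]]
    - [100,[-6.8,-9.1,-2.8],[0,0,-0.59]]
    - [100,[-6.8,-9.1,-2.8],[0,0,-0.59]]

```text
clock: 9.25
tool_pos: [559.5, -148.0, 320.2]
tool_rot: [180.0, -0.0, 179.6]
wrist_force: [0.8, -0.4, 0.2]
gripper_width: 85.4
gripper_force: 0.0
```

Run:
```python
from h import *
s,im=snap('wrist','w5'); print(s['tool_pos'],s['tool_rot'])
np.save('w5s.npy',np.r_[s['tool_pos'],s['tool_rot']])
for n in ['carrier_grip','stage_face','stage','tally']:
    print(n,[(np.round(d['at'],1).tolist(),round(d['conf'],2)) for d in place_of('wrist',n)])
```

```text
[ 559.5441376  -147.98410335  320.19885124] [ 1.79991824e+02 -1.42650263e-02  1.79582194e+02]
carrier_grip [([398.6, -86.1, 29.7], 0.93), ([421.9, -206.3, 32.1], 0.63)]
stage_face [([601.5, -91.2, 97.8], 0.79), ([575.3, -324.4, 0.4], 0.21)]
stage [([603.4, -88.7, -0.6], 0.7)]
tally [([575.3, -322.4, 1.0], 0.75)]
```

View pics/w5.png

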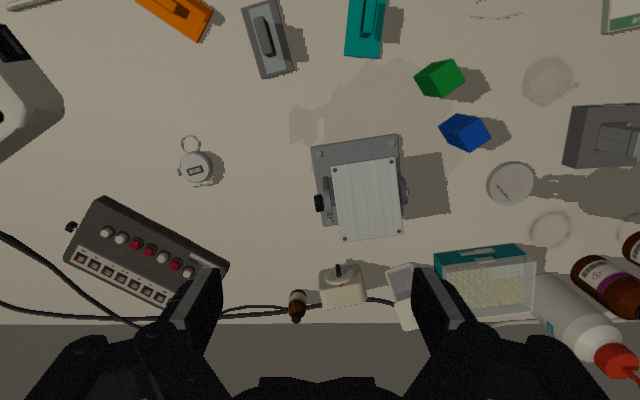

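The wrist view shows the stage's plate with corners near (330,165), (394,157), (404,234), (342,242). The grey carrier is at (267,38), teal at (366,25) and orange at (175,15); the tally is at (196,165).

```bash
cat >> h.py <<'E'
def quad(im,seed,box,tol=22,chroma=True):
    """largest near-uniform patch round seed, in Lab, as 4 corners"""
    x0,y0,x1,y1=box; lab=cv2.cvtColor(cv2.GaussianBlur(im,(3,3),0),cv2.COLOR_RGB2LAB).astype(int)
    ref=np.median(lab[seed[1]-4:seed[1]+5,seed[0]-4:seed[0]+5].reshape(-1,3),0)
    d=np.abs(lab-ref)
    m=((d[:,:,0]<tol)&(d[:,:,1:].max(2)<4)).astype(np.uint8)
    k=np.zeros_like(m); k[y0:y1,x0:x1]=m[y0:y1,x0:x1]
    k=cv2.morphologyEx(cv2.morphologyEx(k,cv2.MORPH_CLOSE,np.ones((5,5))),cv2.MORPH_OPEN,np.ones((5,5)))
    n,l=cv2.connectedComponents(k); k=(l==l[seed[1],seed[0]]).astype(np.uint8)
    c=max(cv2.findContours(k,cv2.RETR_EXTERNAL,cv2.CHAIN_APPROX_NONE)[0],key=cv2.contourArea)
    h=cv2.convexHull(c); e=.02
    for e in np.arange(.01,.15,.005):
        q=cv2.approxPolyDP(h,e*cv2.arcLength(h,True),True).reshape(-1,2)
        if len(q)<=4: break
    if len(q)!=4: return q,ref
    # refine: line fit to the hull contour points along each side
    c=c.reshape(-1,2).astype(float); L=[]
    for i in range(4):
        a,b=q[i].astype(float),q[(i+1)%4].astype(float); t=(b-a)/np.linalg.norm(b-a); n_=np.array([-t[1],t[0]])
        s=(c-a)@t/np.linalg.norm(b-a); sel=c[(abs((c-a)@n_)<2.5)&(s>.1)&(s<.9)]
        vx,vy,px,py=cv2.fitLine(sel.astype(np.float32),cv2.DIST_HUBER,0,.01,.01).ravel(); L.append(np.cross([px,py,1],[px+vx,py+vy,1]))
    out=[]
    for i in range(4):
        p=np.cross(L[i-1],L[i]); out.append(p[:2]/p[2])
    return np.array(out),ref
E
python3 - <<'E'
from h import *
im=cv2.imread('pics/w5.png')[:,:,::-1].copy()
lab=cv2.cvtColor(im,cv2.COLOR_RGB2LAB)
for n,(x,y) in dict(plate=(366,200),table=(300,60),foot=(345,150),carr=(278,65),carr2=(258,60),grip=(264,22)).items(): print(n,lab[y-2:y+3,x-2:x+3].reshape(-1,3).mean(0).round(0))
v=[]
for seed,box,t in (((366,200),(310,130,420,260),25),((278,62),(230,0,310,90),25)):
    q,ref=quad(im,seed,box,t); print(q.round(1).tolist(),ref)
    x0,y0,x1,y1=box; f=400/(x1-x0)
    c=cv2.resize(im[y0:y1,x0:x1],None,fx=f,fy=f,interpolation=cv2.INTER_CUBIC)
    for p in q: cv2.circle(c,tuple(int(z) for z in (p+.5-[x0,y0])*f),3,(255,0,0),1)
    v.append(c[:480])
H=max(c.shape[0] for c in v); v=[cv2.copyMakeBorder(c,0,H-c.shape[0],0,0,0) for c in v]
cv2.imwrite('pics/c5.png',np.hstack(v)[:,:,::-1]); print(H)
E
```

```text
plate [141. 126. 132.]
table [ 99. 128. 135.]
foot [ 98. 128. 129.]
carr [118. 125. 131.]
carr2 [ 83. 129. 131.]
grip [ 49. 128. 129.]
[[393.0, 157.1], [402.5, 233.7], [340.8, 242.8], [330.7, 166.4]] [141. 126. 132.]
[[280.3, 51.8], [286.0, 68.6], [266.6, 73.6], [262.6, 58.8]] [118. 125. 130.]
473
```

View pics/c5.png

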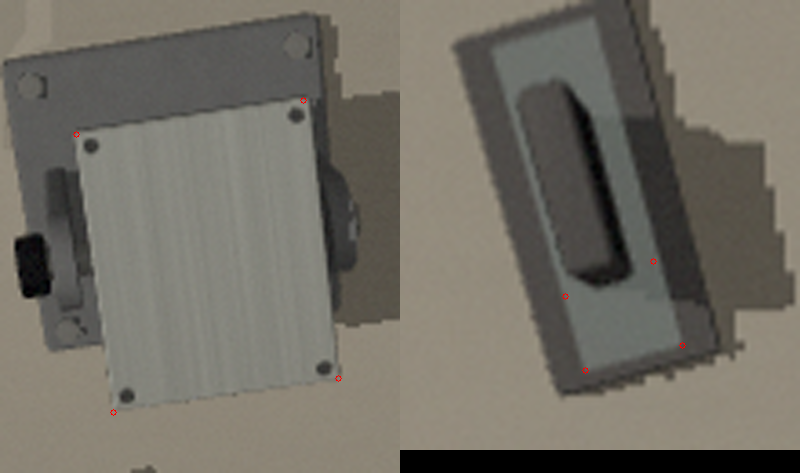

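The overlay shows the plate corners fitted well (red marks). On the carrier, the true plate corners in crop pixels are about (455,45), (563,395) and (718,348), so I'll use those.

```bash
cat >> h.py <<'E'
from scipy.optimize import least_squares
def S(v): return {'tool_pos':np.array(v[:3]),'tool_rot':np.array(v[3:6])}
def frame(p):  # x,y,z,yaw,tilt -> centre, R
    return np.array(p[:3]), R.from_euler('ZY',[p[3],-p[4]])   # x up the slope
def fitplate(views,h=(46,37),prior=None,p0=(602,-91,103,.1,.24)):
    C=np.array([[1,1,0],[1,-1,0],[-1,-1,0],[-1,1,0]])*[h[0],h[1],0.]
    V=[(ray('wrist',q,s),q) for q,s in views]
    def res(p):
        c,r=frame(p); W=c+r.apply(C); out=[]
        for (o,d),q in V:
            dn=d/np.linalg.norm(d,axis=1)[:,None]
            D=W[:,None]-o; e=D-(D*dn[None]).sum(2)[:,:,None]*dn[None]   # corner i vs ray j
            j=np.linalg.norm(e,axis=2).argmin(1); out.append(e[np.arange(4),j].ravel())
        out=np.concatenate(out)
        return out if prior is None else np.r_[out,(np.array(p[2])-prior[0])/prior[1]]
    f=least_squares(res,p0); return f.x, np.sqrt(f.cost*2/len(f.fun)), f
E
python3 - <<'E'
from h import *
s5=S(np.load('w5s.npy'))
px=(np.array([(55,45),(163,395),(318,348)])+.5)/5-.5+[230,0]
q=onz('wrist',px,6,s5); print(q.round(1)); a=q[1]-q[0]; b=q[2]-q[1]
print('carrier ctr',(q[0]+q[2])/2,'len',np.linalg.norm(a),np.linalg.norm(b),'yaw',np.degrees(np.arctan2(a[1],a[0])),np.degrees(np.arctan2(b[1],b[0]))-90)
Q=np.array([[393.0, 157.1], [402.5, 233.7], [340.8, 242.8], [330.7, 166.4]])
for pr in (None,(103,4.)):
  x,r,f=fitplate([(Q,s5)],prior=pr); print(x.round(3),np.degrees(x[3:]).round(2),r)
E
```

```text
[[ 387.2 -239.2    6. ]
 [ 467.  -217.9    6. ]
 [ 456.1 -177.7    6. ]]
carrier ctr [ 421.67330522 -208.4668734     6.        ] len 82.5756029553508 41.64594207560394 yaw 14.933703840759394 15.212153739181687
[ 6.05281e+02 -8.98180e+01  8.83800e+01  1.41000e-01  2.43000e-01] [ 8.05 13.91] 0.24521167757361334
[ 6.03111e+02 -9.09550e+01  9.62490e+01  1.46000e-01  1.47000e-01] [8.39 8.44] 0.7395670600882606
```

Call:
arm_command:
  plan:
    - [100,[-5,21.8,10],[0,0,0]]
    - [100,[-5,21.8,10],[0,0,0]]
    - [100,[-5,21.8,10],[0,0,0]]
    - [100,[-5,21.8,10],[0,0,0]]
    - [100,[-5,21.8,10],[0,0,0]]
    - [100,[-5,21.8,10],[0,0,0]]
    - [100,[-5,21.8,10],[0,0,0]]
    - [100,[-5,21.8,10],[0,0,0]]

```text
clock: 10.3
tool_pos: [610.8, 68.3, 221.1]
tool_rot: [-180.0, 0.1, 179.6]
wrist_force: [0.3, -0.1, 0.6]
gripper_width: 85.3
gripper_force: 0.0
```

Run:
```python
from h import *
s,im=snap('wrist','w6'); print(s['tool_pos'],s['tool_rot'],s['joint_velocities'].max())
np.save('w6s.npy',np.r_[s['tool_pos'],s['tool_rot']])
f=place_of('wrist','stage_face'); print(f)
# project expected centre
c=optics.get_calibration('wrist'); T=np.array(c['tool_from_camera']); p,r=pose(s)
v=T[:3,:3].T@(r.inv().apply(np.array([603,-91,97])-p)-T[:3,3]); u=(int(c['cx']+c['fx']*v[0]/v[2]),int(c['cy']+c['fy']*v[1]/v[2])); print(u)
q,ref=quad(im,u,(max(u[0]-90,0),max(u[1]-80,0),u[0]+90,u[1]+80),25); print(q.round(1).tolist(),ref)
to([610,-250,220],down(180))
```

```text
[610.84249312  68.29768134 221.08034962] [-1.79979673e+02  6.37013575e-02  1.79638367e+02] 0.0934610198118027
[{'at': [601.5, -93.8, 98.3], 'conf': 0.97}]
(125, 183)
[[150.3, 122.0], [176.1, 219.8], [103.5, 253.9], [63.6, 132.3]] [165. 126. 133.]
shift cm [-0.134, -31.801, 0.126] turn [-0.0002, 0.0013, -0.0069] deg 0.4
```

Call:
arm_command:
  plan:
    - [100,[0,-31.8,0],[0,0,0]]
    - [100,[0,-31.8,0],[0,0,0]]
    - [100,[0,-31.8,0],[0,0,0]]
    - [100,[0,-31.8,0],[0,0,0]]
    - [100,[0,-31.8,0],[0,0,0]]
    - [100,[0,-31.8,0],[0,0,0]]
    - [100,[0,-31.8,0],[0,0,0]]
    - [100,[0,-31.8,0],[0,0,0]]

```text
clock: 11.2
tool_pos: [608.1, -252.0, 220.3]
tool_rot: [-180.0, 0.0, 179.4]
wrist_force: [0.0, 0.6, 0.7]
gripper_width: 85.6
gripper_force: 0.0
```

Call:
arm_command:
  plan:
    - [100,[0,0,0],[0,0,0]]

```text
clock: 11.3
tool_pos: [608.8, -248.6, 220.6]
tool_rot: [180.0, 0.0, 179.7]
wrist_force: [-0.5, -0.0, 0.4]
gripper_width: 85.3
gripper_force: 0.0
```

Run:
```python
from h import *
s,im=snap('wrist','w7'); print(s['tool_pos'],s['tool_rot'],s['joint_velocities'].max())
np.save('w7s.npy',np.r_[s['tool_pos'],s['tool_rot']])
print(place_of('wrist','stage_face'))
c=optics.get_calibration('wrist'); T=np.array(c['tool_from_camera']); p,r=pose(s)
v=T[:3,:3].T@(r.inv().apply(np.array([603,-91,97])-p)-T[:3,3]); u=(int(c['cx']+c['fx']*v[0]/v[2]),int(c['cy']+c['fy']*v[1]/v[2])); print(u)
q7,ref=quad(im,u,(max(u[0]-90,0),max(u[1]-80,0),u[0]+90,u[1]+80),25); print(q7.round(1).tolist(),ref)
q6=np.array([[150.3, 122.0], [176.1, 219.8], [103.5, 253.9], [63.6, 132.3]])
q5=np.array([[393.0, 157.1], [402.5, 233.7], [340.8, 242.8], [330.7, 166.4]])
ex=lambda q:q+.6*np.sign(q-q.mean(0))
Sx=[S(np.load(f'w{i}s.npy')) for i in (5,6,7)]; Q=[ex(q5),ex(q6),ex(q7)]
for ii in ([0],[1],[2],[0,1],[0,2],[0,1,2]):
    try:
        x,rr,f=fitplate([(Q[i],Sx[i]) for i in ii]); print(ii,x[:3].round(1),np.degrees(x[3:]).round(2),round(rr,2))
    except Exception as e: print(ii,e)
```

```text
[ 608.83671471 -248.56561536  220.62214507] [1.79984191e+02 1.36821990e-02 1.79664560e+02] 1.690600787909108
[{'at': [604.3, -91.7, 98.3], 'conf': 0.93}]
(507, 183)
[[552.4, 119.2], [554.1, 203.1], [464.7, 207.7], [460.2, 135.3]] [145. 127. 132.]
[0] [603.1 -90.8  94.7] [ 7.94 13.59] 0.24
[1] [600.  -89.  104.5] [14.81 15.21] 3.46
[2] [598.3 -75.6  66.8] [ 13.98 -12.96] 4.78
[0, 1] [602.  -91.5 100.2] [10.22  8.26] 2.89
[0, 2] [597.4 -91.2  96.2] [10.7  -6.06] 6.15
[0, 1, 2] [598.8 -91.6  97.4] [9.87 1.95] 6.03
```

```bash
cat >> h.py <<'E'
def proj(W,s):
    c=optics.get_calibration('wrist'); T=np.array(c['tool_from_camera']); p,r=pose(s)
    v=(r.inv().apply(W-p)-T[:3,3])@T[:3,:3]; a=v[:,:2]/v[:,2:]; a=a*(1+c['k1']*(a**2).sum(1))[:,None]
    return a*c['fx']+[c['cx'],c['cy']]
def edges(im,q,w=8):
    """refine quad: strongest Lab edge along normals, RANSACy line fit"""
    lab=cv2.cvtColor(cv2.GaussianBlur(im,(3,3),0.8),cv2.COLOR_RGB2LAB).astype(np.float32); L=[]; info=[]
    lab[:,:,1:]*=2
    c0=q.mean(0)
    for i in range(4):
        a,b=q[i],q[(i+1)%4]; t=(b-a)/np.linalg.norm(b-a); n=np.array([-t[1],t[0]]); n*=np.sign(n@(a-c0))
        pts=[]; off=np.arange(-w,w+.1,.25)
        for s in np.linspace(.12,.88,40):
            P=(a+(b-a)*s+off[:,None]*n).astype(np.float32)
            pr=cv2.remap(lab,P[:,0],P[:,1],cv2.INTER_LINEAR).reshape(-1,3)
            g=np.linalg.norm(pr[4:]-pr[:-4],axis=1); k=g.argmax(); pts.append((s,off[k+2],g[k]))
        pts=np.array(pts); A=np.c_[pts[:,0],np.ones(40)]
        best=None
        for j in range(40):
            for k in range(j+8,40):
                z=np.linalg.solve(A[[j,k]],pts[[j,k],1]); m=abs(A@z-pts[:,1])<.5
                if best is None or m.sum()>best.sum(): best=m
        z=np.linalg.lstsq(A[best],pts[best,1],rcond=None)[0]; info.append((int(best.sum()),z.sum().round(1),z[1].round(1),pts[best,2].mean().round(0)))
        L.append(np.cross([*(a+n*z[1]),1],[*(b+n*z.sum()),1]))
    out=[np.cross(L[i-1],L[i]) for i in range(4)]
    return np.array([p[:2]/p[2] for p in out]),info
E
python3 - <<'E'
from h import *
C=np.array([[1,1,0],[1,-1,0],[-1,-1,0],[-1,1,0]])*[46,37,0.]
Sx=[S(np.load(f'w{i}s.npy')) for i in (5,6,7)]; ims=[cv2.imread(f'pics/w{i}.png')[:,:,::-1].copy() for i in (5,6,7)]
x=np.array([603.1,-90.8,97,.139,.237])
for it in range(2):
    c,r=frame(x); Q=[]
    for im,s in zip(ims,Sx):
        q0=proj(c+r.apply(C),s); q,info=edges(im,q0,9-3*it); Q.append(q); print(np.abs(q-q0).max().round(1),info)
    for ii in ([0],[1],[2],[0,1],[0,2],[1,2],[0,1,2]):
        y,rr,f=fitplate([(Q[i],Sx[i]) for i in ii]); print(ii,y[:3].round(1),np.degrees(y[3:]).round(2),round(rr,2))
    x=y
def crop(im,q,f=4):
    x0,y0=(q.min(0)-20).astype(int).clip(0); x1,y1=(q.max(0)+20).astype(int)
    o=cv2.resize(im[y0:y1,x0:x1],None,fx=f,fy=f,interpolation=cv2.INTER_CUBIC)
    for p in q: cv2.circle(o,tuple(int(z) for z in (p+.5-[x0,y0])*f),3,(255,0,0),1)
    print(x0,y0,o.shape); return o
v=[crop(ims[i],Q[i],2.9) for i in (1,2)]
H=max(c.shape[0] for c in v); v=[cv2.copyMakeBorder(c,0,H-c.shape[0],0,0,0) for c in v]; o=np.hstack(v); print(o.shape)
cv2.imwrite('pics/c7.png',o[:,:,::-1]); print([q.round(1).tolist() for q in Q])
E
```

```text
1.2 [(36, np.float64(-0.9), np.float64(-1.2), np.float64(6.0)), (36, np.float64(0.2), np.float64(-0.3), np.float64(28.0)), (40, np.float64(0.5), np.float64(0.1), np.float64(22.0)), (35, np.float64(-0.3), np.float64(0.4), np.float64(39.0))]
5.8 [(39, np.float64(-2.7), np.float64(-3.4), np.float64(9.0)), (28, np.float64(5.5), np.float64(-2.1), np.float64(10.0)), (37, np.float64(2.7), np.float64(1.2), np.float64(21.0)), (39, np.float64(0.5), np.float64(-5.3), np.float64(31.0))]
4.6 [(39, np.float64(-1.8), np.float64(-2.1), np.float64(23.0)), (28, np.float64(-0.3), np.float64(3.3), np.float64(22.0)), (32, np.float64(0.7), np.float64(0.3), np.float64(19.0)), (38, np.float64(-1.7), np.float64(4.7), np.float64(21.0))]
[0] [602.7 -90.8  97. ] [8.31 9.46] 0.01
[1] [602.7 -94.4  94. ] [8.61 8.87] 0.14
[2] [601.8 -93.3 101. ] [8.67 7.05] 0.41
[0, 1] [601.8 -91.4  98.7] [8.41 8.4 ] 0.49
[0, 2] [602.5 -91.2  97.9] [8.37 8.17] 0.42
[1, 2] [602.  -91.9  98.2] [8.35 8.16] 0.56
[0, 1, 2] [602.1 -91.6  98.4] [8.36 8.19] 0.52
0.7 [(35, np.float64(0.1), np.float64(0.1), np.float64(6.0)), (37, np.float64
[... 500 characters left out ...]
t64(1.6), np.float64(22.0)), (31, np.float64(-0.8), np.float64(-0.4), np.float64(19.0)), (39, np.float64(0.7), np.float64(1.1), np.float64(20.0))]
[0] [602.7 -90.9  97. ] [8.21 8.54] 0.1
[1] [602.7 -94.4  94. ] [8.68 8.84] 0.17
[2] [601.8 -93.3 100.9] [8.66 6.91] 0.42
[0, 1] [601.8 -91.4  98.6] [8.31 8.  ] 0.49
[0, 2] [602.5 -91.3  97.8] [8.3  7.97] 0.42
[1, 2] [602.  -91.9  98.2] [8.36 8.02] 0.57
[0, 1, 2] [602.1 -91.6  98.3] [8.31 7.96] 0.52
46 99 (467, 444, 3)
437 100 (470, 400, 3)
(470, 844, 3)
[[[402.7, 234.2], [340.7, 242.9], [329.7, 166.2], [394.5, 156.3]], [[179.3, 228.5], [96.9, 240.3], [66.8, 134.7], [153.4, 119.3]], [[555.0, 229.9], [464.8, 242.2], [457.4, 134.3], [553.4, 120.2]]]
```

Run:
```python
from h import *
print(pose()[0]); to([422,-208.4,150],down(195))
```

```text
[ 609.17509572 -247.46867943  220.80249062]
shift cm [18.735, 3.833, 7.074] turn [0.0, 0.0004, -0.2657] deg 15.2
```

Call:
arm_command:
  plan:
    - [100,[18.7,3.85,7],[0,0,-0.266]]
    - [100,[18.7,3.85,7],[0,0,-0.266]]
    - [100,[18.7,3.85,7],[0,0,-0.266]]
    - [100,[18.7,3.85,7],[0,0,-0.266]]
    - [100,[18.7,3.85,7],[0,0,-0.266]]
    - [100,[18.7,3.85,7],[0,0,-0.266]]
    - [100,[18.7,3.85,7],[0,0,-0.266]]
    - [100,[18.7,3.85,7],[0,0,-0.266]]

```text
clock: 12.2
tool_pos: [423.5, -209.7, 151.1]
tool_rot: [-179.9, 0.1, -165.0]
wrist_force: [0.1, -0.1, -0.1]
gripper_width: 85.7
gripper_force: 0.0
```

Run:
```python
from h import *
s,im=snap('wrist','w8'); print(s['tool_pos'],s['tool_rot'],s['joint_pos'])
np.save('w8s.npy',np.r_[s['tool_pos'],s['tool_rot']])
print(place_of('wrist','carrier_grip'))
C=np.array([[1,1,0],[1,-1,0],[-1,-1,0],[-1,1,0]])*[42,22,0.]
r=R.from_euler('z',15,degrees=True); c=np.array([421.7,-208.5,6])
q0=proj(c+r.apply(C),s); print(q0.round(0).tolist())
q,info=edges(im,q0,10); print(q.round(1).tolist(),info)
W=onz('wrist',q,6,s); e=np.roll(W,-1,0)-W
print(W.mean(0),np.linalg.norm(e,axis=1),np.degrees(np.arctan2(e[:,1],e[:,0])))
```

```text
[ 423.53602769 -209.70093878  151.12378623] [-1.79895261e+02  7.38195248e-02 -1.65001407e+02] [-4.05876384e+01  1.61214021e+01  1.01101413e+02  1.91891233e-03
  6.26490572e+01 -1.45587044e+02]
[{'at': [400.6, -83.9, 28.9], 'conf': 0.76}, {'at': [420.8, -211.1, 29.9], 'conf': 0.69}, {'at': [386.1, -317.4, 30.7], 'conf': 0.61}]
[[343.0, 226.0], [296.0, 226.0], [294.0, 136.0], [346.0, 136.0]]
[[342.1, 225.5], [295.2, 225.5], [294.3, 134.3], [346.3, 134.7]] [(40, np.float64(-0.5), np.float64(-0.5), np.float64(31.0)), (33, np.float64(-0.0), np.float64(1.1), np.float64(27.0)), (40, np.float64(0.9), np.float64(1.3), np.float64(31.0)), (26, np.float64(-1.2), np.float64(0.5), np.float64(19.0))]
[ 421.11281895 -209.08760068    6.        ] [43.87098013 84.62334193 44.43720934 84.2368979 ] [ -74.99990883 -165.68642626  104.4905808    13.92643843]
```

Call:
arm_command:
  plan:
    - [100,[0.2,0.12,5],[0,0,0]]
    - [100,[0.2,0.12,10],[0,0,0]]
    - [100,[0.2,0.12,13],[0,0,0]]
    - [100,[0.2,0.12,13.8],[0,0,0]]
    - [100,[0.2,0.12,13.8],[0,0,0]]
    - [0,[0.2,0.12,13.8],[0,0,0]]
    - [0,[0.2,0.12,13.8],[0,0,0]]
    - [0,[0.2,0.12,13.8],[0,0,0]]
  squeeze: 60

```text
clock: 13.1
tool_pos: [420.5, -209.2, 13.5]
tool_rot: [-179.9, 0.1, -165.1]
wrist_force: [0.2, 0.4, -0.2]
gripper_width: 43.9
gripper_force: 0.0
```

Call:
arm_command:
  plan:
    - [0,[0,0,0],[0,0,0]]
    - [0,[0,0,0],[0,0,0]]
    - [0,[0,0,0],[0,0,0]]

```text
clock: 13.4
tool_pos: [420.2, -209.0, 12.9]
tool_rot: [-180.0, 0.0, -165.1]
wrist_force: [-0.5, -0.5, 4.2]
gripper_width: 11.3
gripper_force: 59.2
```

```bash
cat >> h.py <<'E'
ST=(602.1,-91.6,98.3,np.radians(8.3),np.radians(8.2))
def goal(gap):
    c,r=frame(ST); t=r*R.from_euler('y',np.pi)
    return c+(13+gap)*r.apply([0,0,1])+0.8*t.apply([1,0,0]), t
E
python3 - <<'E'
from h import *
print(pose()[0]); p,t=goal(40); print(p,t.as_euler('xyz',degrees=True)); to(p,t)
E
```

```text
[ 420.20298269 -208.96502121   12.87220922]
[593.83631728 -92.80554093 150.64403709] [-180.     8.2 -171.7]
shift cm [-19.778, 6.735, -13.773] turn [0.0075, -0.1424, 0.1157] deg 10.5
```

Call:
arm_command:
  plan:
    - [0,[0,0,-4],[0,0,0]]
    - [0,[0,0,-9],[0,0,0]]
    - [0,[0,0,-14],[0,0,0]]
    - [0,[-19.8,6.75,-13.8],[0.0,-0.1424,0.1157]]
    - [0,[-19.8,6.75,-13.8],[0.0,-0.1424,0.1157]]
    - [0,[-19.8,6.75,-13.8],[0.0,-0.1424,0.1157]]
    - [0,[-19.8,6.75,-13.8],[0.0,-0.1424,0.1157]]
    - [0,[-19.8,6.75,-13.8],[0.0,-0.1424,0.1157]]

```text
clock: 14.2
tool_pos: [596.3, -89.4, 149.8]
tool_rot: [179.5, 8.2, -171.5]
wrist_force: [-0.5, -0.4, -1.7]
gripper_width: 11.2
gripper_force: 58.7
```

Call:
arm_command:
  plan:
    - [0,[0,0,0],[0,0,0]]
    - [0,[0,0,0],[0,0,0]]
    - [0,[0,0,0],[0,0,0]]

```text
clock: 14.5
tool_pos: [593.0, -93.4, 150.4]
tool_rot: [179.5, 8.1, -171.8]
wrist_force: [-0.4, -0.8, -0.9]
gripper_width: 11.4
gripper_force: 58.7
```

Run:
```python
from h import *
s,im=snap('wrist','w9'); print(s['tool_pos'],s['tool_rot'],s['gripper_width'],s['gripper_force'],s['wrist_force'],s['torque'])
np.save('w9s.npy',np.r_[s['tool_pos'],s['tool_rot']])
for n in ('carrier_grip','carrier_under','stage_face'): print(n,place_of('wrist',n)[:2])
p,t=goal(40); to(p,t); p,t=goal(5); to(p,t)
for n in ('carrier_grip','stage_face'):
  for c in ('scene','top'):
    optics.read_camera(c); print(n,c,place_of(c,n)[:2])
v=cv2.resize(im[90:330,160:480],None,fx=2.4,fy=2.4,interpolation=cv2.INTER_CUBIC); cv2.imwrite('pics/c9.png',v[:,:,::-1])
```

```text
[592.96141126 -93.40553797 150.43855328] [ 179.52022764    8.11371376 -171.81688145] 11.389735388614742 58.742095828056335 [-0.42813734 -0.84350223 -0.86290034] [0.04275312 0.07923423 0.00451499]
carrier_grip [{'at': [592.3, -92.4, 165.8], 'conf': 0.89}]
carrier_under [{'at': [595.2, -86.3, 136.2], 'conf': 0.84}]
stage_face [{'at': [605.6, -89.7, 0.0], 'conf': 0.5}]
shift cm [-0.041, 0.02, 0.004] turn [0.0079, -0.0009, -0.0015] deg 0.5
shift cm [-0.044, -0.008, 3.504] turn [0.0079, -0.0009, -0.0015] deg 0.5
carrier_grip scene [{'at': [399.2, -87.1, 24.7], 'conf': 0.67}, {'at': [595.1, -91.7, 169.4], 'conf': 0.62}]
carrier_grip top [{'at': [381.1, -322.1, 30.0], 'conf': 0.69}, {'at': [572.3, -316.0, 0.1], 'conf': 0.29}]
stage_face scene [{'at': [601.2, -92.5, 101.3], 'conf': 0.92}]
stage_face top []
```

View pics/c9.png

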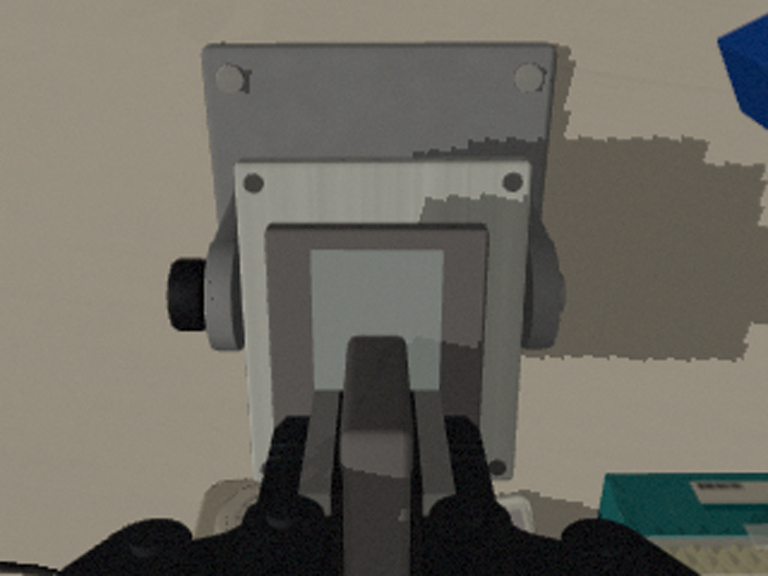

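The crop shows the carrier hovering square over the plate. The carrier's mid-column is 377 against 383 for the plate, so it sits about 1.5 mm towards -y.

Call:
arm_command:
  plan:
    - [0,[-0.04,0.1,1.5],[0.008,0,0]]
    - [0,[-0.04,0.1,2.8],[0.008,0,0]]
    - [0,[-0.04,0.1,3.3],[0.008,0,0]]
    - [0,[-0.04,0.1,3.5],[0.008,0,0]]
    - [0,[-0.04,0.1,3.7],[0.008,0,0]]
    - [0,[-0.04,0.1,3.7],[0.008,0,0]]

```text
clock: 15.7
tool_pos: [599.3, -90.4, 114.0]
tool_rot: [180.0, 8.2, -171.7]
wrist_force: [0.4, 0.2, -1.1]
gripper_width: 11.2
gripper_force: 58.7
```

Call:
arm_command:
  plan:
    - [0,[0,0,0.1],[0,0,0]]
    - [0,[0,0,0.2],[0,0,0]]
    - [0,[0,0,0.3],[0,0,0]]
    - [0,[0,0,0.3],[0,0,0]]

```text
clock: 16.1
tool_pos: [599.8, -90.4, 111.2]
tool_rot: [-180.0, 8.2, -171.7]
wrist_force: [0.2, -0.2, 2.1]
gripper_width: 11.0
gripper_force: 59.2
```

Call:
arm_command:
  plan:
    - [0,[0,0,0.1],[0,0,0]]
    - [0,[0,0,0.2],[0,0,0]]
    - [0,[0,0,0.2],[0,0,0]]
    - [0,[0,0,0.2],[0,0,0]]

```text
clock: 16.5
tool_pos: [600.1, -90.3, 109.1]
tool_rot: [-180.0, 8.2, -171.7]
wrist_force: [0.1, -0.4, 4.2]
gripper_width: 11.1
gripper_force: 59.5
```

Run:
```python
from h import *
L=[]
for i in range(5):
    optics.read_camera('wrist'); s=monitor.get_state(); p,r=pose(s); L.append(np.r_[s['tool_pos'],r.inv().apply(s['wrist_force']),r.inv().apply(s['torque'])])
print(np.mean(L,0).round(3),s['clock'])
```

```text
[ 6.00131e+02 -9.03040e+01  1.09101e+02 -1.08300e+00 -1.85000e-01
 -4.98200e+00  3.00000e-02  2.70000e-02 -8.00000e-03] 16.75
```

Call:
arm_command:
  plan:
    - [0,[0,0,0.1],[0,0,0]]
    - [0,[0,0,0.2],[0,0,0]]
    - [0,[0,0,0.2],[0,0,0]]
    - [0,[0,0,0.2],[0,0,0]]
    - [0,[0,0,0.2],[0,0,0]]

```text
clock: 17.25
tool_pos: [600.4, -90.3, 107.2]
tool_rot: [-180.0, 8.2, -171.7]
wrist_force: [0.2, -0.1, 5.8]
gripper_width: 11.4
gripper_force: 59.7
```

Run:
```python
from h import *
L=[]
for i in range(6):
    optics.read_camera('wrist'); s=monitor.get_state(); p,r=pose(s); L.append(np.r_[s['tool_pos'],s['tool_rot'],r.inv().apply(s['wrist_force']),r.inv().apply(s['torque'])])
L=np.array(L); print(L.mean(0).round(3),L.std(0).round(3)[-6:],s['clock'],s['gripper_force'])
b=R.from_euler('xyz',[179.5,8.1,-171.8],degrees=True).inv(); print(b.apply([-.43,-.84,-.86]),b.apply([.043,.079,.0045]))
c,r=frame(ST); m=L.mean(0); t=R.from_euler('xyz',m[3:6],degrees=True); print('under in stage frame',r.inv().apply(m[:3]+13*t.apply([0,0,1])-.8*t.apply([1,0,0])-c))
print(find_in('wrist','carrier_grip')); print(place_of('wrist','carrier_under'),place_of('wrist','stage_face'))
optics.read_camera('scene'); print([(d['at'],d['conf']) for n in('carrier_grip','stage_face','petri_2','tally','lens_tissue','block_center') for d in place_of('scene',n)])
```

```text
[ 6.00390e+02 -9.02770e+01  1.07201e+02 -1.79998e+02  8.17300e+00
 -1.71732e+02 -4.25000e-01 -5.08000e-01 -6.29800e+00  1.70000e-02
  1.06000e-01  2.00000e-03] [0.528 0.351 0.488 0.019 0.011 0.021] 17.55 59.70840275287628
[ 0.66114593 -0.77681159  0.76782147] [-0.05392511  0.07202923  0.00375804]
under in stage frame [ 0.57739678  1.55418691 -3.97644371]
[{'at': [581.1, -92.2, 94.5], 'conf': 0.62}]
[{'at': [602.3, -82.0, 97.1], 'conf': 0.77}] []
[([398.9, -85.8, 29.6], 0.74), ([603.0, -89.9, 125.6], 0.66), ([380.4, -318.6, 29.0], 0.57), ([602.6, -90.1, 94.7], 0.64), ([609.2, 128.9, -3.1], 0.61), ([576.3, -317.7, -1.2], 0.6), ([376.0, 248.7, 5.3], 0.64), ([537.0, 236.5, 40.2], 0.73), ([534.1, 35.9, 37.3], 0.71), ([470.8, -1.8, 33.7], 0.66), ([604.2, -88.4, 91.9], 0.35)]
```

```bash
python3 -c "
from h import *
print(ticket.hand_in())"
```

```text
the job is handed in; nothing more can be done
None
```

The job is handed in, and no verdict came back: the block is fully home in the square socket and let go, and the carrier is still gripped, flush and centred on the stage plate, pressing about 7 N with the plate in by about 4 mm.

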